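Uncover the air valves and push the marked handle shut

ROBOT

A 6-joint arm with a two-finger parallel gripper is mounted at the origin on a cart in front of the work surface, level with it; the furniture and walls round the work are solid. World frame = base frame: x ahead of the robot, y to its left, z up, the work surface at z = 0. Lengths are in m, angles in degrees, forces in N, time in s.
With the tool pointing down it reaches from about 0.35 to 0.875 m from the base axis. Payload 4.2 kg.
Tool frame: the origin (TCP) lies on the front face of the gripper's body, between the roots of the fingers; the fingertips stand finger_overhang ahead of it and the grasp point (between the pads) lies 51 mm ahead of it (finger_overhang is the distance from the TCP to the fingertips, in m); z points along the fingers, y is the line along which they close (so a half turn about z gives the same grasp; the last joint's range is limited). The gripper opens to 87 mm and grips with 3 to 60 N. Pads are 19 mm wide; open, the fingers measure 117 mm over their backs; the gripper's body (75 mm by 190 mm) begins 51 mm behind the grasp point.
Start: joints at [85.176, 22.042, 0.453, 0, -68.411, -14.817], TCP at [0.21, 0.589, 0.292] pointing down, gripper open.
Joint ranges: [-179.83, 179.83], [-69.29, 118.12], [-61.27, 80.66], [-181.25, 117.63], [-171.15, -9.14], [-177.46, 177.46]. Speed limits (degrees/s): [159.86, 159.86, 180, 180, 180, 180].

INTERFACE

Orientations are given as a 3x3 rotation matrix whose columns are the frame's x, y, z axes.
In Python, from station import sense, capture, camera_model, finish_job, finger_overhang gives the robot as it stands. The module is installed in compiled form; this text tells all that it offers.
- The arm moves only by the tool jog_arm, never from a script. Its argument "rows" is a list that holds one entry, the list of rows, each a list of 4 numbers: the shift along the tool's x, y, z in m, then the turn about the tool's z in rad. A call has 1 to 20 rows; each row shifts and turns the commanded pose from where the row before left it, along the tool's axes as they then stand; what a row does not reach is not made up. A row lasts 1/8 s, in which the tool goes at most 62.5 mm and 10.7 degrees, less where a joint would pass 70% of its speed; a pose out of reach is approached as far as the arm can. A call is refused whole if a number of a shift passes 0.0625 or a number of a turn 0.188, either way. A call with a gripper value outside its range is refused whole. "claw" is the opening, from 0 (shut) to 1 (fully open), set as the call begins (left out, the last holds). The fingers move at their own pace and stop on an object; the grip force is fixed at half the most. Time passes only in rows, so rows that do not move let the fingers close. It gives the time, the measured TCP pose, the force, the opening and the grip force at its end, in the units of the state.
- sense(): the state, without advancing time (a new reading comes with each control period).
- capture(name): name is "scene" or "side" or "wrist"; returns the picture (480x640x3 uint8, red, green, blue); there is no depth.
- camera_model(name): a dict with "fovy" (degrees; the focal length in pixels is half the picture's height over the tangent of half this angle, whatever the lens; pixels are square), "cx", "cy" (the principal point, pixels), "eye" and "rotation" of the camera in the world. Camera axes: x right, y down, z forward; pixel columns grow to the right and rows downward; lengths in m; the calibration is good to about 2 mm. A picture is of the moment at which its call begins: read the wrist's pose just before it. camera_model takes no time and is no camera call; for the wrist camera it gives the pose at the moment of the call.
- finish_job(): hands the job in; it is judged then, once.
The state is a dict: "time_s": time; "joints": joint angles; "joint_velocities": joint speeds; "effort": joint torques, N m; "tcp_pos": TCP position; "ee_rot": TCP orientation; "wrist_force": force on the tool from outside, world axes, zero at the start; "moment": the same for the moment, N m; "gripper_width": opening from 0.0 (shut) to 1.0 (fully open); "gripper_force": force on a finger pad.
Only numpy, scipy, OpenCV 4.12 (cv2) and the standard library are available. Lean on these libraries where they do the work, as an engineer would, in place of code of your own. Each camera call takes 0.05 s, during which the arm holds its last target. There are 200 camera calls.

TASK

Shut off one air line: slide the cover of the grey air-supply box back, away from you, all the way to its stop, so that the two valve handles below lie open. Then push the handle that ends in a round disc clockwise until it is fully shut, crosswise to its pipe, and leave the plain-ended handle as it stands. Push with the fingers only: do not lift or tip the cover, and do not pick up or shift the other things on the bench.

Things in the scene. Friction and masses are not known exactly. Their poses are not given: they have to be found in the camera images.
- air_box: Grey compressed-air box, fixed, 240 (x) x 252 (y) x 84 mm high. Origin at bench level under the middle of its valve bay (the front half); +x points to its closed rear half, away from the robot. Two brass hose fittings stick 18 mm out of the front. The cover slides on its 72 mm high walls between guide curbs (inner faces y = +-120 mm, 84 mm high). Behind the bay: a closed deck, 69 mm high.
- bay (a point): Middle of the valve bay's floor, 12 mm above the bench. The bay is a pit open at the top once the cover is back: it reaches 55 mm from here each way along box x and 108 mm each way along box y. Its front wall (8 mm thick) and side walls are 72 mm above the bench; the side curbs 84 mm.
- stop (a point): Middle of the top edge of the end stop, a wall 6 mm thick and 84 mm high at the box's rear, front face at box x = 171 mm: the cover's rear edge meets it when fully back.
- cover: Pale aluminium plate, 116 (x) x 236 (y) x 6 mm, 0.25 to 0.49 kg, lying loose on the box walls between the curbs; it slides along box x with 1 to 5 N of friction. Origin: middle of its underside, 72 mm above the bench; axes as the box's. At the start its origin is at box x -3 to +10 mm, y 0, and it hides both valves; against the stop it is at box x = 113 mm.
- grip (a point): Middle of the near face of the cover's black bar grip, the face to push: 42 mm toward the robot from the cover's origin and 20 mm above its underside (92 mm above the bench). The bar is 14 mm thick (x; its lower half 12), 100 mm long (y) and stands from the plate up to 32 mm above the plate's underside.
- handle_disc (a joint): Angle of the marked (disc-ended) handle, rad: 0 = fully open, in line with its pipe, pointing to box -x toward the robot; 1.57 = fully shut at its hard stop, crosswise, pointing to box +y (left). Shutting is clockwise seen from above. Starts at 0 to 0.3. Friction about 0.12 N m; it stays where it is left.
- valve_disc: The marked valve, fixed in the bay; brass, pipe along x. Its handle is a flat steel bar 14 mm wide ending in a round disc 26 mm across (dark spot on it). Origin on the pivot axis, 12 mm above the bench, at box x = 24 mm, y = -50 or +38 mm (the two valves swap places); axes as the box's. Handle 52 to 60 mm above the bench; brass below it to 52 mm within 9 mm of the pivot, else to 43 mm.
- disc_end (a point): Centre of the disc on the marked handle, 45 mm from the pivot axis, 56 mm above the bench; the disc is 26 mm across and 8 mm thick. Moves with the handle.
- valve_plain: The other valve, same brass body, in the other of the two places. Its handle is a straight steel bar 14 mm wide with a plain rounded end and no disc, 58 mm from pivot to end, at the same height. Origin on its pivot axis, 12 mm above the bench; axes as the box's.
- plain_end (a point): Point on the plain handle's middle line, 45 mm from its pivot axis, 56 mm above the bench. The handle stands 0 to 0.3 rad from fully open and turns as easily as the other.
- screwdriver: Bystander: red-handled screwdriver, 170 mm long, lying on the bench (origin: middle of its underside)
- tape_roll: Bystander: roll of masking tape, 92 mm across, 20 mm high, lying flat (origin: middle of its underside)
- flux: Bystander: small amber dropper bottle with a white spout, 34 mm across, 100 mm tall, standing (origin: middle of its underside)
- small_board: Bystander: small green circuit board, 34 x 45 x 11 mm, lying flat (origin: middle of its underside)
- parts_bin: Bystander: small blue open bin of parts, 97 x 71 x 45 mm (origin: middle of its underside)

How it is judged:
By the outcome, as a careful person would: the job done as asked, in the order asked, and still so for the second after the job is handed in, with the robot touching nothing.
It also fails if it takes over 45 s, if anything falls off the work surface, if the arm or the gripper's body presses on something with over 40 N, if the wrist force passes 120 N, or if a joint passes its speed limit or range.

## Working session

There is one attempt and no reset: what is moved stays moved. The work goes in short steps, Python scripts to look and compute and a tool call to move; the robot and the scene stay as the last step left them, time stands still between calls to the robot, and variables do not carry over. Pictures are saved under pics/ and viewed, at most 10 in all, crops included, and the job is handed in when it is done.

Besides the shell and the picture viewer there is one more tool, called after "Call:" as name(argument=value, ...), one argument or row to a line, values as JSON. jog_arm: Moves the arm, as the interface text tells. Its arguments: {"type":"object","properties":{"rows":{"type":"array"},"claw":{"type":"number"}},"required":["rows"]}

```bash
mkdir -p pics; python3 - <<'E'
from station import *
import cv2,numpy as np
s=sense();print(s['time_s'],s['tcp_pos'],np.round(s['ee_rot'],3),finger_overhang,s['gripper_width'])
ims=[]
for n in('scene','side'):
    m=camera_model(n);print(n,m)
    im=capture(n);cv2.imwrite(f'pics/{n}0.png',im[:,:,::-1])
print(camera_model('wrist'))
E
```

```text
0.0 [0.20989785 0.58822069 0.29118647] [[ 0.942 -0.336 -0.001]
 [-0.336 -0.942 -0.002]
 [ 0.     0.002 -1.   ]] 0.0697 1.0010814919070936
scene {'fovy': 43.419169002597364, 'cx': 318.4342685630017, 'cy': 241.11162236694526, 'eye': array([ 0.15789609, -0.55904063,  0.92667681]), 'rotation': array([[ 0.84607693, -0.40709273,  0.34413565],
       [-0.53286744, -0.62851777,  0.56658424],
       [-0.01435695, -0.66275253, -0.74870085]])}
side {'fovy': 53.125468654820935, 'cx': 315.8773347299206, 'cy': 243.41445315417275, 'eye': array([0.5482028 , 0.91213737, 0.41333986]), 'rotation': array([[-0.99900415,  0.00359348, -0.04447237],
       [ 0.04252559,  0.37830188, -0.92470496],
       [ 0.01350107, -0.92567531, -0.37807797]])}
{'fovy': 68.25073958225312, 'cx': 320.22629478109553, 'cy': 243.95313969979412, 'eye': array([0.28660483, 0.56100709, 0.38385135]), 'rotation': array([[-0.33561795, -0.89924643, -0.28056453],
       [-0.94199733,  0.32078763,  0.0986728 ],
       [ 0.00127047,  0.2974074 , -0.95474982]])}
```

View pics/scene0.png

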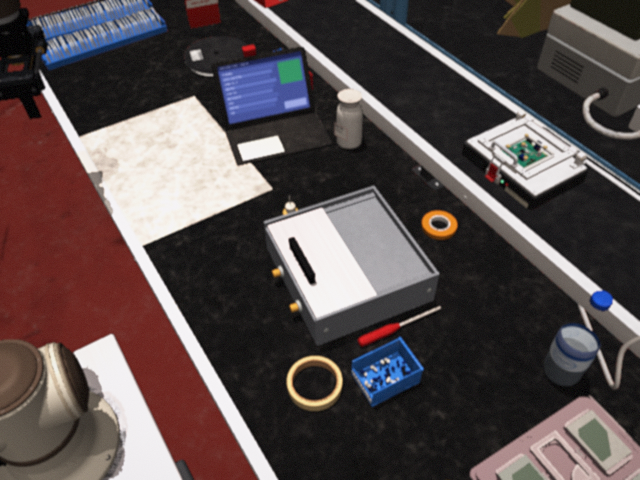

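View pics/side0.png

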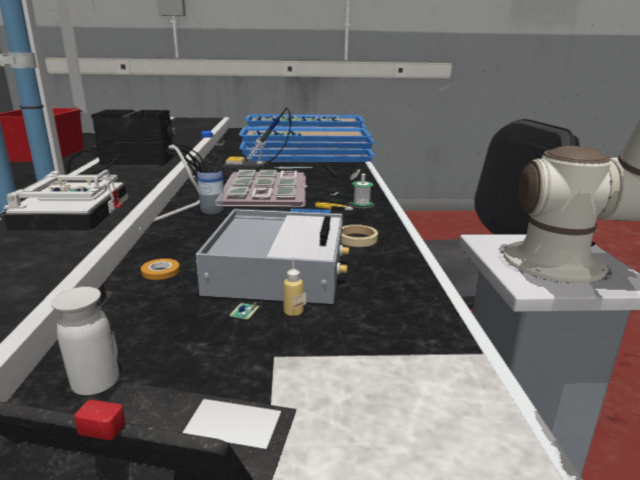

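The scene view shows the box with top corners near (266,225), (375,189), (437,272), (320,322) and the black grip from (292,240) to (313,282). The flux bottle stands close by on the left side, at (290,208). Next I'll cast these pixels onto planes.

```bash
cat > h.py <<'E'
import numpy as np,cv2
from station import *
def ray(m,p,z):
    f=240/np.tan(np.radians(m['fovy']/2))
    d=m['rotation']@np.array([(p[0]-m['cx'])/f,(p[1]-m['cy'])/f,1]);e=m['eye']
    return e+d*(z-e[2])/d[2]
def proj(m,P):
    f=240/np.tan(np.radians(m['fovy']/2))
    c=m['rotation'].T@(np.array(P)-m['eye']);return c[:2]/c[2]*f+[m['cx'],m['cy']]
E
python3 - <<'E'
from h import *
m=camera_model('scene')
im=cv2.imread('pics/scene0.png')
for p in[(266,225),(375,189),(437,272),(320,322)]:print(p,ray(m,p,.084).round(3))
g=(im.max(2)<50).astype(np.uint8);g[:228]=0;g[292:]=0;g[:,:284]=0;g[:,322:]=0
n,l,st,c=cv2.connectedComponentsWithStats(g)
for i in range(1,n):
  if st[i,4]>60:
    print(st[i],c[i],ray(m,c[i],.094).round(3))
    r=cv2.minAreaRect(np.argwhere(l==i)[:,::-1].astype(np.float32));print(r,[ray(m,q,.1).round(3) for q in cv2.boxPoints(r)])
crop=cv2.resize(im[170:360,240:460],None,fx=3.5,fy=3.1,interpolation=cv2.INTER_CUBIC);cv2.imwrite('pics/c1.png',cv2.resize(im[170:350,240:460],None,fx=3,fy=3,interpolation=cv2.INTER_CUBIC))
E
```

```text
(266, 225) [0.483 0.168 0.084]
(375, 189) [0.716 0.135 0.084]
(437, 272) [ 0.683 -0.098  0.084]
(320, 322) [ 0.451 -0.075  0.084]
[290 238  25  46 339] [301.80825959 260.4719764 ] [0.491 0.048 0.094]
((301.66473388671875, 260.4068603515625), (48.751522064208984, 7.570111274719238), 60.524105072021484) [array([0.489, 0.099, 0.1  ]), array([0.503, 0.1  , 0.1  ]), array([ 0.488, -0.008,  0.1  ]), array([ 0.474, -0.008,  0.1  ])]
```

View pics/c1.png

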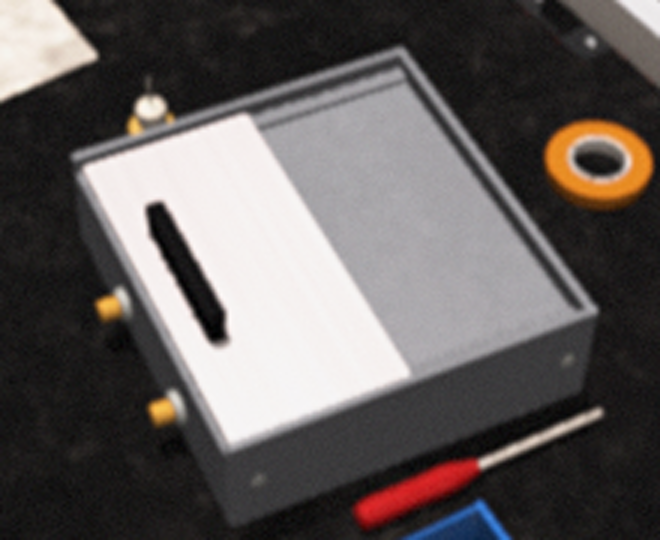

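```bash
cat >> h.py <<'E'
def tool(P):
    s=sense();return s['ee_rot'].T@(np.array(P)-s['tcp_pos'])
E
python3 - <<'E'
from h import *
m=camera_model('scene')
W=np.array([ray(m,p,z)[:2] for p,z in[((264.3,221.7),.084),((374.3,186),.084),((439.3,273.3),.084),((316.7,320),.08)]])
B=np.array([(-63,126),(177,126),(177,-126),(-63,-126)])/1000
wc,bc=W.mean(0),B.mean(0)
H=(B-bc).T@(W-wc);th=np.arctan2(H[0,1]-H[1,0],H[0,0]+H[1,1])
R=np.array([[np.cos(th),-np.sin(th)],[np.sin(th),np.cos(th)]]);o=wc-R@bc
print(np.degrees(th),o,((W-o)@R).round(4)); np.savez('box.npz',R=R,o=o)
print('bar ctr in box',R.T@(np.array([.491,.048])-o))
g=R@[-.09,0]+o; print('target',g, tool([*g,.154]))
E
```

```text
-8.25929959753676 [0.52838342 0.0460902 ] [[-0.0625  0.1238]
 [ 0.1755  0.1238]
 [ 0.1761 -0.1248]
 [-0.0612 -0.1228]]
bar ctr in box [-0.03727004 -0.00348025]
target [0.4393169  0.05901899] [0.39399404 0.42101314 0.13814709]
```

Call:
jog_arm(
  rows=[
    [[0,0,0,-0.1],[0,0,0,-0.098],[0.03,0.049,0,0],[0.03,0.049,0,0],[0.03,0.049,0,0],[0.03,0.049,0,0],[0.03,0.049,0,0],[0.03,0.049,0,0],[0.03,0.049,0,0],[0.03,0.049,0,0],[0.03,0.049,0,0],[0.03,0.049,0,0],[0,0,0.04,0],[0,0,0.04,0],[0,0,0,0],[0,0,0,0]],
  ],
  claw=0,
)

```text
time_s: 2.1
tcp_pos: [0.437, 0.0609, 0.2135]
ee_rot: [[0.99, -0.143, 0.002], [-0.143, -0.99, 0.0], [0.002, -0.001, -1.0]]
wrist_force: [-0.3, -0.6, -0.1]
gripper_width: 0.003
gripper_force: 0.0
```

```bash
cat >> h.py <<'E'
def boxpose():
    d=np.load('box.npz');s=sense();R,o=d['R'],d['o']
    x=R.T@s['ee_rot'][:2,0]
    print('t',s['time_s'],'tcp box mm',(R.T@(s['tcp_pos'][:2]-o)*1e3).round(1),'z',s['tcp_pos'][2].round(4),'yaw in box',np.degrees(np.arctan2(x[1],x[0])).round(2),'F',s['wrist_force'].round(1),'w',round(s['gripper_width'],3))
E
python3 - <<'E'
from h import *
boxpose();m=camera_model('wrist')
im=capture('wrist');cv2.imwrite('pics/w1.png',im[:,:,::-1])
d=np.load('box.npz')
print([(q,proj(m,[*(d['R']@q[:2]+d['o']),q[2]]).round(0)) for q in [(-.063,.126,.084),(-.063,-.126,.084),(-.044,.05,.104),(-.044,-.05,.104),(.177,0,.084)]])
E
```

```text
t 2.1 tcp box mm [-92.5   1.6] z 0.2135 yaw in box 0.02 F [-0.3 -0.6 -0.1] w 0.003
[((-0.063, 0.126, 0.084), array([127., 218.])), ((-0.063, -0.126, 0.084), array([519., 219.])), ((-0.044, 0.05, 0.104), array([236., 194.])), ((-0.044, -0.05, 0.104), array([411., 194.])), ((0.177, 0, 0.084), array([ 325., -311.]))]
```

View pics/w1.png

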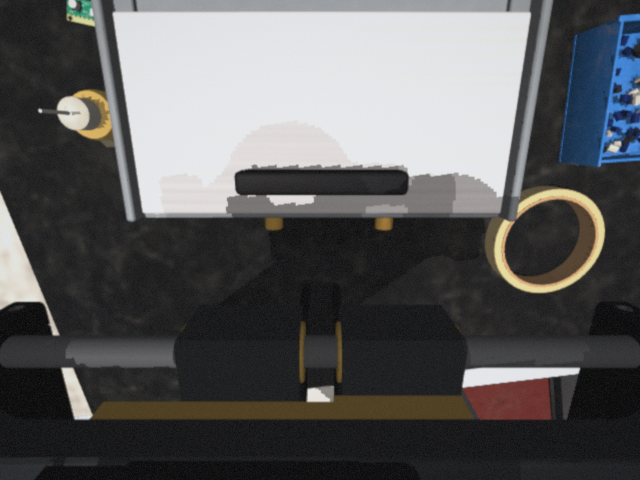

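The wrist view agrees with my box pose to 1–2 mm (box corners at (130,218) and (518,218), bar at columns 235–408). I'll lower the tool and push.

Call:
jog_arm(
  rows=[
    [[0,0,0.03,0],[0,0,0.03,0],[0.01,0.001,0,0],[0.01,0,0,0],[0.008,0,0,0],[0.006,0,0,0],[0.004,0,0,0],[0.006,0,0,0],[0.008,0,0,0],[0.008,0,0,0],[0.008,0,0,0],[0.008,0,0,0],[0.008,0,0,0],[0.008,0,0,0],[0.008,0,0,0],[0.008,0,0,0]],
  ],
)

```text
time_s: 4.15
tcp_pos: [0.5401, 0.0434, 0.152]
ee_rot: [[0.989, -0.145, -0.008], [-0.145, -0.989, -0.001], [-0.008, 0.003, -1.0]]
wrist_force: [-8.7, 2.3, 7.0]
gripper_width: 0.004
gripper_force: 4.5
```

```bash
python3 - <<'E'
from h import *
boxpose()
E
```

```text
t 4.15 tcp box mm [11.9 -1. ] z 0.152 yaw in box -0.09 F [-8.7  2.3  7. ] w 0.004
```

Call:
jog_arm(
  rows=[
    [[0.008,0,0,0],[0.008,0,0,0],[0.008,0,0,0],[0.007,0,0,0],[0.005,0,0,0],[0.004,0,0,0],[0.003,0,0,0],[0.002,0,0,0],[0.002,0,0,0],[0,0,0,0]],
  ],
)

```text
time_s: 5.4
tcp_pos: [0.5855, 0.0369, 0.152]
ee_rot: [[0.989, -0.145, -0.01], [-0.145, -0.989, -0.001], [-0.01, 0.003, -1.0]]
wrist_force: [-10.7, 3.1, 8.2]
gripper_width: 0.004
gripper_force: 5.5
```

```bash
python3 - <<'E'
from h import *
boxpose()
E
```

```text
t 5.4 tcp box mm [57.8 -0.9] z 0.152 yaw in box -0.08 F [-10.7   3.1   8.2] w 0.004
```

Call:
jog_arm(
  rows=[
    [[0.002,0,0,0],[0.002,0,0,0],[0.002,0,0,0],[0,0,0,0]],
  ],
)

```text
time_s: 5.9
tcp_pos: [0.5872, 0.0357, 0.1519]
ee_rot: [[0.989, -0.146, -0.021], [-0.146, -0.989, -0.003], [-0.02, 0.006, -1.0]]
wrist_force: [-21.5, 5.0, 17.0]
gripper_width: 0.006
gripper_force: 11.3
```

```bash
python3 - <<'E'
from h import *
boxpose()
E
```

```text
t 5.9 tcp box mm [59.7 -1.8] z 0.1519 yaw in box -0.12 F [-21.5   5.   17. ] w 0.006
```

Call:
jog_arm(
  rows=[
    [[0.002,0,0,0],[0.002,0,0,0],[0,0,0,0]],
  ],
)

```text
time_s: 6.28
tcp_pos: [0.5879, 0.0355, 0.1519]
ee_rot: [[0.989, -0.146, -0.029], [-0.146, -0.989, -0.003], [-0.028, 0.007, -1.0]]
wrist_force: [-30.2, 10.2, 24.1]
gripper_width: 0.004
gripper_force: 16.0
```

```bash
python3 - <<'E'
from h import *
boxpose()
E
```

```text
t 6.275 tcp box mm [60.4 -1.9] z 0.1519 yaw in box -0.14 F [-30.2  10.2  24.1] w 0.004
```

Call:
jog_arm(
  rows=[
    [[-0.01,0,0,0],[-0.02,0,0,0],[-0.03,0,0,0],[-0.03,0,-0.03,0],[-0.03,0,-0.04,0],[0,0,-0.03,0],[0,0,0,0],[0,0,0,0]],
  ],
)

```text
time_s: 7.28
tcp_pos: [0.4802, 0.0529, 0.2516]
ee_rot: [[0.989, -0.145, -0.001], [-0.145, -0.989, 0.0], [-0.001, 0.0, -1.0]]
wrist_force: [0.3, -0.8, -0.2]
gripper_width: 0.007
gripper_force: 0.0
```

```bash
python3 - <<'E'
from h import *
boxpose();m=camera_model('wrist')
im=capture('wrist');cv2.imwrite('pics/w2.png',im[:,:,::-1])
d=np.load('box.npz')
print([(q,proj(m,[*(d['R']@q[:2]+d['o']),q[2]]).round(0)) for q in [(.024,.038,.06),(.024,-.05,.06),(.171,0,.084),(-.055,.108,.072),(.055,0,.078)]])
E
```

```text
t 7.275 tcp box mm [-48.6  -0.2] z 0.2516 yaw in box -0.06 F [ 0.3 -0.8 -0.2] w 0.007
[((0.024, 0.038, 0.06), array([271., 145.])), ((0.024, -0.05, 0.06), array([385., 145.])), ((0.171, 0, 0.084), array([ 320., -114.])), ((-0.055, 0.108, 0.072), array([186., 247.])), ((0.055, 0, 0.078), array([320., 100.]))]
```

View pics/w2.png

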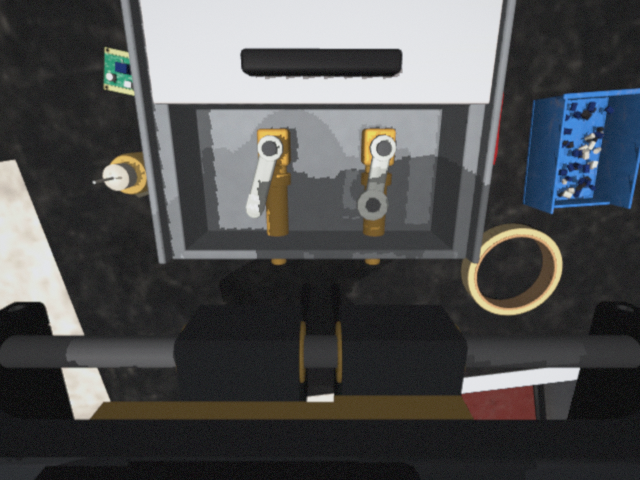

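The view shows the cover fully back (its edge is about 3 px from the predicted row, the same offset as the pivots). The disc handle is on the right: pivot (383,148), disc (372,205), about 0.19 rad. The plain handle is on the left. I'll lower the closed fingers to the right of the disc.

Call:
jog_arm(
  rows=[
    [[0.012,0.039,0,0],[0.013,0.039,0,0],[0,0,0.04,0],[0,0,0.04,0],[0,0,0,0],[0,0,0,0]],
  ],
)

```text
time_s: 8.07
tcp_pos: [0.4949, -0.0277, 0.1728]
ee_rot: [[0.99, -0.144, 0.001], [-0.144, -0.99, -0.0], [0.001, 0.0, -1.0]]
wrist_force: [-0.3, 0.2, 0.8]
gripper_width: 0.002
gripper_force: 0.0
```

```bash
python3 - <<'E'
from h import *
boxpose();m=camera_model('wrist')
im=capture('wrist');cv2.imwrite('pics/w3.png',im[:,:,::-1])
s=sense();print(proj(m,s['tcp_pos']+s['ee_rot'][:,2]*.0697))
E
```

```text
t 8.075 tcp box mm [-22.6 -77.9] z 0.1728 yaw in box -0.0 F [-0.3  0.2  0.8] w 0.002
[319.97705922 302.12660373]
```

View pics/w3.png

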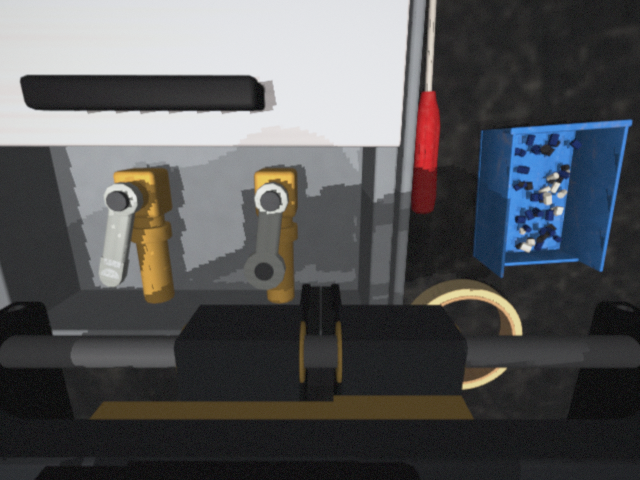

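The disc is at (264,270), its pivot at (270,198), and the fingertips are near (320,302).

```bash
python3 - <<'E'
from h import *
m=camera_model('wrist');d=np.load('box.npz')
for p,z in [((264,270),.06),((270,198),.06),((286,270),.06),((302,302),.103),((340,302),.103),((376,200),.072)]:print(p,(d['R'].T@(ray(m,p,z)[:2]-d['o'])*1e3).round(1))
E
```

```text
(264, 270) [-21.9 -42.4]
(270, 198) [ 23.3 -48. ]
(286, 270) [-21.9 -56.1]
(302, 302) [-22.4 -68.3]
(340, 302) [-22.4 -87.6]
(376, 200) [  24.3 -108.3]
```

Call:
jog_arm(
  rows=[
    [[0,0,0.027,0],[0,0,0.027,0],[0,-0.005,0,0],[0,-0.005,0,0],[0.001,-0.006,0,0],[0.001,-0.006,0,0],[0.001,-0.006,0,0],[0.001,-0.005,0,0],[0,0,0,0]],
  ],
)

```text
time_s: 9.25
tcp_pos: [0.5034, 0.0049, 0.1183]
ee_rot: [[0.99, -0.144, 0.001], [-0.144, -0.99, 0.001], [0.001, -0.001, -1.0]]
wrist_force: [0.2, -1.0, 0.4]
gripper_width: 0.006
gripper_force: 0.5
```

```bash
python3 - <<'E'
from h import *
boxpose()
E
```

```text
t 9.25 tcp box mm [-18.8 -44.4] z 0.1183 yaw in box -0.01 F [ 0.2 -1.   0.4] w 0.006
```

Call:
jog_arm(
  rows=[
    [[0,-0.005,0,0],[-0.001,-0.005,0,0],[0,-0.004,0,0],[0.001,-0.006,0,0],[0.003,-0.006,0,0],[0.004,-0.006,0,0],[0.004,-0.002,0,0],[0.004,-0.002,0,0],[0.004,0,0,0],[0,0,0,0]],
  ],
)

```text
time_s: 10.5
tcp_pos: [0.5266, 0.0381, 0.118]
ee_rot: [[0.989, -0.145, -0.001], [-0.145, -0.989, 0.001], [-0.001, -0.001, -1.0]]
wrist_force: [-5.5, 5.0, 0.3]
gripper_width: 0.007
gripper_force: 3.0
```

```bash
python3 - <<'E'
from h import *
boxpose()
E
```

```text
t 10.5 tcp box mm [-0.6 -8.2] z 0.118 yaw in box -0.05 F [-5.5  5.   0.3] w 0.007
```

Call:
jog_arm(
  rows=[
    [[0.002,0,0,0],[0.002,0,0,0],[0,0,0,0]],
  ],
)

```text
time_s: 10.88
tcp_pos: [0.5275, 0.0379, 0.1177]
ee_rot: [[0.989, -0.145, -0.007], [-0.145, -0.989, 0.001], [-0.007, -0.0, -1.0]]
wrist_force: [-13.0, 11.0, 4.1]
gripper_width: 0.004
gripper_force: 7.6
```

```bash
python3 - <<'E'
from h import *
boxpose()
E
```

```text
t 10.875 tcp box mm [ 0.3 -8.2] z 0.1177 yaw in box -0.08 F [-13.   11.    4.1] w 0.004
```

Call:
jog_arm(
  rows=[
    [[0.002,0,0,0],[0,0,0,0],[-0.01,0,0,0],[-0.012,0,0,0],[0,0,-0.04,0],[0,0,-0.05,0],[-0.02,0,-0.05,0],[0,0,0,0],[0,0,0,0]],
  ],
)

```text
time_s: 12.0
tcp_pos: [0.491, 0.0422, 0.2583]
ee_rot: [[0.989, -0.145, 0.001], [-0.145, -0.989, 0.001], [0.001, -0.001, -1.0]]
wrist_force: [0.5, 0.1, -0.2]
gripper_width: 0.005
gripper_force: 0.0
```

```bash
python3 - <<'E'
from h import *
boxpose();m=camera_model('wrist')
im=capture('wrist');cv2.imwrite('pics/w4.png',im[:,:,::-1])
sc=capture('scene')[:,:,::-1];cv2.imwrite('pics/s4.png',cv2.resize(sc[170:350,240:460],None,fx=3,fy=3,interpolation=cv2.INTER_CUBIC))
E
```

```text
t 12.0 tcp box mm [-36.4  -9.2] z 0.2583 yaw in box -0.06 F [ 0.5  0.1 -0.2] w 0.005
```

View pics/w4.png

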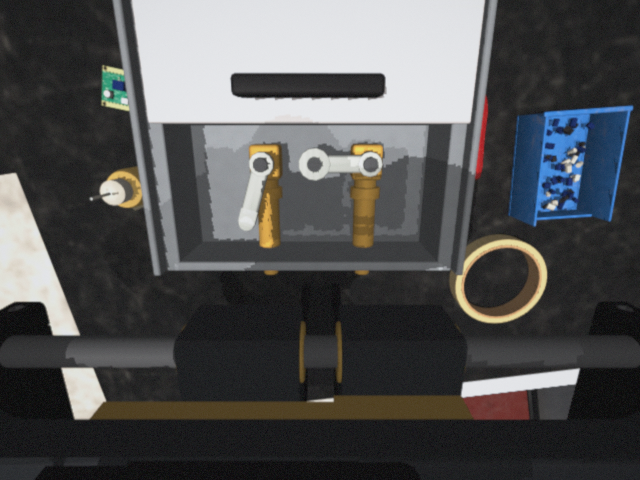

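View pics/s4.png

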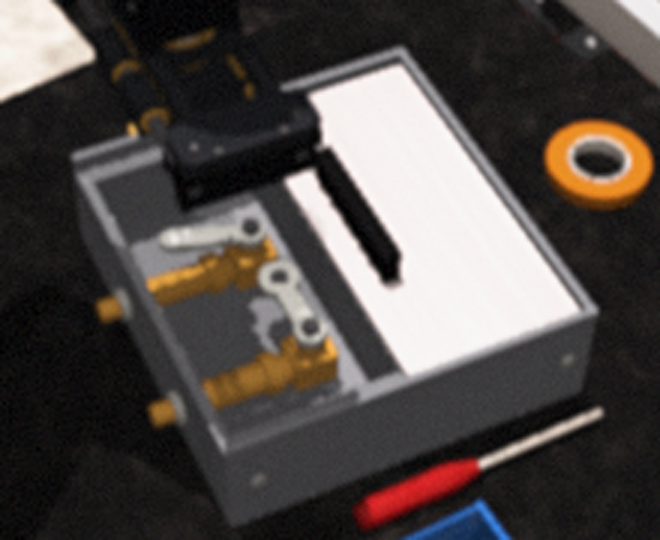

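The disc handle is crosswise (disc (315,163), pivot (371,163), level). The cover lies against the stop, and the plain handle still has its old slope. I'm handing in.

```bash
python3 -c "
from station import *
print(finish_job())"
```

```text
the job is handed in; nothing more can be done
None
```

The job is handed in: the cover is back against its stop, the disc-ended handle is fully shut crosswise to its pipe, the plain handle stands as it was, and in the last pictures nothing else on the bench had moved.

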